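Close the UV box and hold the two reset keys

ROBOT

A 6-joint arm with a two-finger parallel gripper is mounted at the origin on the work surface. World frame = base frame: x ahead of the robot, y to its left, z up, the work surface at z = 0. Lengths are in m, angles in rad, forces in N, time in s.
With the tool pointing down it reaches from about 0.225 to 0.725 m from the base axis. Payload 3.1 kg.
Tool frame: the origin (TCP) lies at the very end of the fingers, on their centre line; the grasp point (between the pads) lies manip.grasp_offset behind it (manip.grasp_offset is the distance from the TCP to the grasp point, in m); z points along the fingers, y is the line along which they close (so a half turn about z gives the same grasp; the last joint's range is limited). The gripper opens to 85 mm and grips with 20 to 120 N. Pads are 22 mm wide; open, the fingers measure 114 mm over their backs; the gripper's body (76 mm by 85 mm) begins 54 mm behind the grasp point. The pads swing forward as they close: fully open they stand 13 mm farther back than shut.
Start: joints at [-1.293, 0.048, 0.099, 1.622, 0, 1.443], TCP at [0.207, -0.482, 0.231] pointing down, gripper open.
Joint ranges: [-2.91, 2.91], [-0.99, 1.94], [-1.21, 1.42], [-2.12, 2.29], [-1.49, 1.47], [-3.14, 3.14]. Speed limits (rad/s): [2.79, 2.79, 3.14, 3.14, 3.14, 3.14].

INTERFACE

Orientations are given as a unit quaternion [w, x, y, z].
In Python, from plant import manip, grab_frame, job gives the robot as it stands. The module is installed in compiled form; this text tells all that it offers.
- The arm moves only by the tool jog_arm, never from a script. Its argument "deltas" is a list of rows, each a list of 7 numbers: the gripper command: -1 is fully open, 1 is shut, values between are in proportion, then the shift along the tool's x, y, z in cm, then the turn, a rotation vector about the tool's x, y, z in degrees. In form: [[fingers, x, y, z, ax, ay, az], ...]. A call has 1 to 5 rows; each row shifts and turns the commanded pose from where the row before left it, along the tool's axes as they then stand; what a row does not reach is not made up. A row lasts 1/12 s, in which the tool goes at most 41.7 mm and 7.16 degrees, less where a joint would pass 70% of its speed; a pose out of reach is approached as far as the arm can. A call with a gripper value outside its range is refused whole. The fingers move at their own pace and stop on an object; "newtons" is the grip in N (left out, the last holds). Time passes only in rows, so rows that do not move let the fingers close. It gives the time, the measured TCP pose, the force, the opening and the grip force at its end, in the units of the state.
- manip.sense(): the state, without advancing time (a new reading comes with each control period).
- grab_frame(name): name is "scene" or "top"; returns a dict with "image" (384x512x3 uint8, red, green, blue), "mtx" (3x3 intrinsics, pixels), "D" ([k1, k2, p1, p2, k3] as OpenCV has them; the pictures are not rectified), "rvec" (rotation vector, rad) and "tvec" (3), from world to camera coordinates, as OpenCV has them. Camera axes: x right, y down, z forward; pixel columns grow to the right and rows downward; lengths in m; the calibration is good to about 2 mm. A picture is of the moment at which its call begins. There is no depth.
- job.finish_job(): hands the job in; it is judged then, once.
The state is a dict: "time_s": time; "joint_pos": joint angles; "joint_vel": joint speeds; "joint_efforts": joint torques, N m; "eef_pos": TCP position; "orientation": TCP orientation; "wrist_force": force on the tool from outside, world axes, zero at the start; "ft_torque": the same for the moment, N m; "grip_width": opening from 0.0 (shut) to 1.0 (fully open); "gripper_force": force on a finger pad.
Only numpy, scipy, OpenCV 4.12 (cv2) and the standard library are available. Lean on these libraries where they do the work, as an engineer would, in place of code of your own. Each camera call takes 0.05 s, during which the arm holds its last target. There are 200 camera calls.

TASK

Push the amber sliding cover of the UV decontamination box fully shut by its orange push wedge. Then, with one fingertip on each, press the two green reset keys of the grey console together (never one without the other, and not before the cover is shut), keep both fully down for at least three seconds, and let them come up again. Pick nothing up, do not press the red stop key, and leave the red tube rack in the box and everything else on the bench where it stands.

Things in the scene. Friction and masses are not known exactly. Their poses are not given: they have to be found in the camera images.
- cover (a joint): how far the sliding cover is open, m: 0 fully shut (at its stop), 0.125 fully open (at the other stop). It slides level on top of the UV box, does not spring back, and needs about 3 N. Starts 0.07 to 0.12 open.
- cover_push (a point): centre of the upright push face of the orange wedge on the amber cover; moves with it. Axes as the UV box: z up, +y the way the cover shuts. The face looks to -y, is 110 mm wide along x and 35 mm high; on its +y side a ramp falls off over 50 mm. The cover's flat top lies 17.5 mm below this point and reaches 67 mm either way in y; guide rails 92 mm off in x stand 7 mm above it.
- uv_box: white UV decontamination box with a blue stripe, 190 x 270 x 100 mm (x, y, z), fixed to the bench, open chamber under the cover in its +y half. Origin at the centre of its underside, z up, same axes as cover_push.
- pair_mid (a point): point half-way between the tops of the two green keys (unpressed), which stand 60 mm apart centre to centre on the fixed grey console with white top (120 x 140 x 40 mm), at the robot's left or right. Its y axis runs from the right key to the left key, z up. The console's top is 22 mm below this point, the keys' black collars (44 mm across) end 10 mm below it.
- key_left (a joint): travel of the left green key (+y side), m: 0 up, 0.006 fully down; springs back up. About 1.2 N starts it and 4 N takes it fully down, where it meets a hard stop.
- key_right (a joint): the same for the right green key (-y side).
- key_left_top (a point): centre of the flat top of the left green key, a round key 28 mm across; moves with it. It stands 10 mm proud of its collar when up and 4 mm when down.
- key_right_top (a point): centre of the flat top of the right green key, same size.
- stop_key (a joint): travel of the smaller red stop key (20 mm across), m: 0 up, 0.006 down.
- stop_key_top (a point): centre of the red stop key's top: on the console, 56 mm from pair_mid along its +x, at the same height. Not to be pressed.
- tube_rack: red tube rack with small tubes, 100 x 56 x 54 mm, loose in the chamber of the UV box, below the cover. Origin at the centre of its underside. Leave it.
- tip_box: blue pipette tip box with clear lid, 120 x 85 x 65 mm, origin at the centre of its underside; on the side where the console is not. Bystander.
- spray_bottle: white spray bottle with red head, 72 mm across, 225 mm tall, origin at the centre of its underside. Bystander.
- reagent_jar: small jar with blue cap, 48 mm across, 75 mm tall, origin at the centre of its underside. Bystander.
- tape_roll: yellow roll of tape lying flat, 64 mm across, 19 mm high, origin at the centre of its underside. Bystander.
- marker: black marker pen with blue cap, 120 x 16 x 14 mm, lying along its x, origin at the centre of its underside. Bystander.
- conical_rack: green rack of capped tubes, 80 x 140 x 69 mm, origin at the centre of its underside. Bystander.
Not all that is in view belongs to the job. What is shaped like the part that bears pair_mid but brown or pink is not meant.

How it is judged:
By the outcome, as a careful person would: the job done as asked, in the order asked, and still so for the second after the job is handed in, with the robot touching nothing.
It also fails if it takes over 50 s, if anything falls off the work surface, if the arm or the gripper's body presses on something with over 40 N, if the wrist force passes 120 N, or if a joint passes its speed limit or range.

## Working session

There is one attempt and no reset: what is moved stays moved. The work goes in short steps, Python scripts to look and compute and a tool call to move; the robot and the scene stay as the last step left them, time stands still between calls to the robot, and variables do not carry over. Pictures are saved under pics/ and viewed, at most 10 in all, crops included, and the job is handed in when it is done.

Besides the shell and the picture viewer there is one more tool, called after "Emit:" as name([rows], argument=value, ...), one row to a line, values as JSON. jog_arm: Moves the arm, as the interface text tells. Its arguments: {"type":"object","properties":{"deltas":{"type":"array"},"newtons":{"type":"number"}},"required":["deltas"]}

```bash
mkdir -p pics; python3 - <<'E'
from plant import manip, grab_frame
import cv2, numpy as np, pickle
for n in("scene","top"):
    f=grab_frame(n); pickle.dump(f,open(n+".pkl","wb"))
    cv2.imwrite(f"pics/{n}0.png",cv2.resize(f["image"][:,:,::-1],(800,600),interpolation=cv2.INTER_CUBIC))
    R=cv2.Rodrigues(f["rvec"])[0]; print(n,-R.T@np.ravel(f["tvec"]),R[2])
s=manip.sense();print(s, manip.grasp_offset)
E
```

```text
scene [1.19170369 0.7115131  0.80566459] [-0.5674272  -0.61796269 -0.54419526]
top [ 0.16755511 -0.06045722  1.64321495] [ 0.18754137 -0.0094352  -0.98221139]
{'time_s': 0.1, 'joint_pos': array([-1.29277339e+00,  4.86710403e-02,  9.77412056e-02,  1.62198871e+00,
       -1.74607888e-06,  1.44301747e+00]), 'joint_vel': array([-8.43531322e-04, -4.31693154e-04,  4.09772380e-03, -9.96866117e-05,
        1.07524066e-03, -7.71193862e-05]), 'joint_efforts': array([ 2.00679569e-03, -3.39851224e+01,  3.20935142e+01,  1.58501545e-02,
       -1.88579343e-04, -4.39313865e-06]), 'eef_pos': array([ 0.20709234, -0.48182946,  0.23023047]), 'orientation': array([-1.05805215e-03,  9.79485584e-01,  2.01511451e-01, -8.05084009e-05]), 'wrist_force': array([0.89094249, 0.31745305, 0.57348477]), 'ft_torque': array([-0.03871337, -0.00638635,  0.00710759]), 'gripper_force': 0.0, 'grip_width': 1.002015088916253} 0.0187
```

View pics/scene0.png

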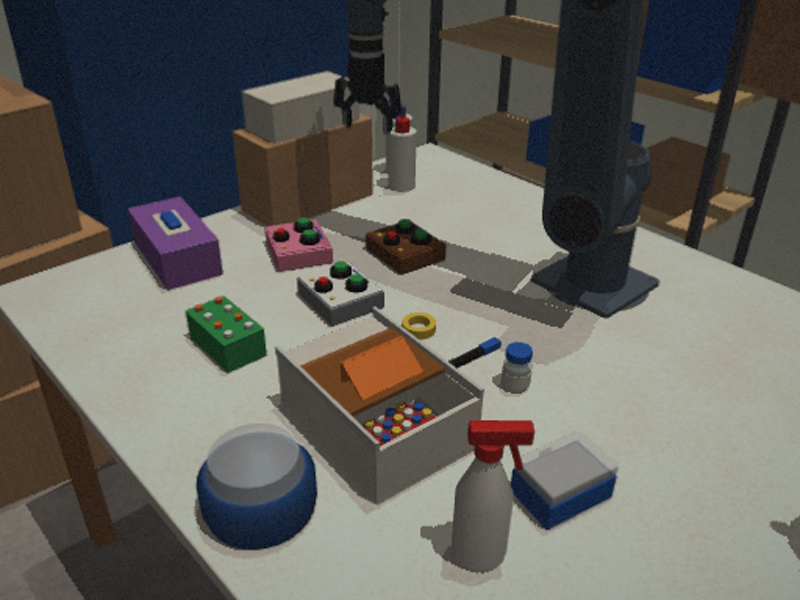

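View pics/top0.png

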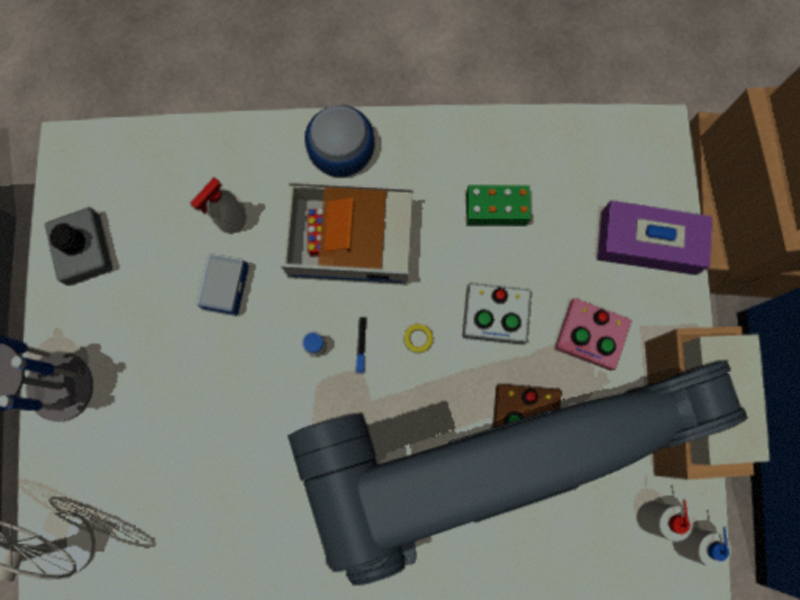

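The scene shows three consoles in the top picture: white-topped grey at (498,312), pink at (595,335) and brown at (528,400). The grey one with the white top fits the description. The UV box is at (350,232), with its wedge ridge at about x=352 and the chamber on the left. Next I'll enlarge the box and the console.

```bash
python3 - <<'E'
import cv2, pickle
t=pickle.load(open("top.pkl","rb"))["image"][:,:,::-1]; s=pickle.load(open("scene.pkl","rb"))["image"][:,:,::-1]
# top: cols 176-346 rows 112-226
a=cv2.resize(t[112:226,176:346],None,fx=4.7,fy=4.7,interpolation=cv2.INTER_CUBIC)
cv2.imwrite("pics/topc.png",cv2.convertScaleAbs(a,alpha=1.4))
b=cv2.resize(s[160:325,170:320],None,fx=3.6,fy=3.6,interpolation=cv2.INTER_CUBIC)
cv2.imwrite("pics/scc.png",cv2.convertScaleAbs(b,alpha=1.4))
E
```

```text
(no output)
```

View pics/topc.png

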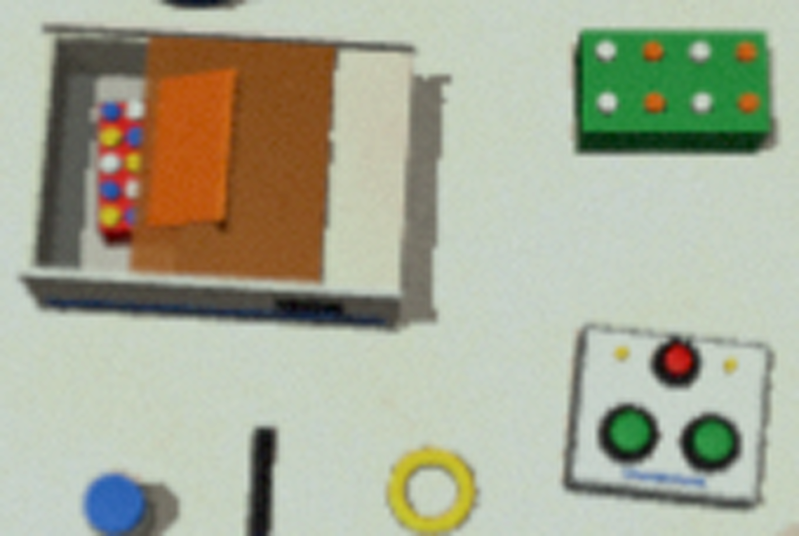

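View pics/scc.png

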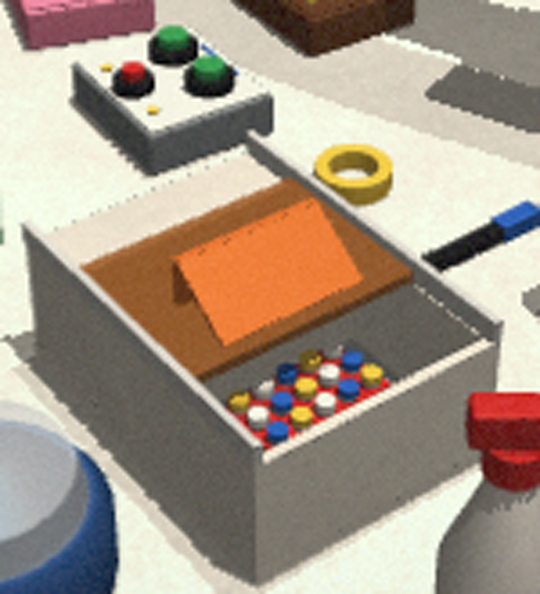

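The top crop shows the ridge's upper corners at (237,70) and (225,228). The green keys are at (630,433) and (712,442), with the red key at (679,360) on the white-topped console. In the scene crop the ridge corners are (173,262) and (318,198), the keys (210,70) and (172,38), and the red key (133,71). Now I'll triangulate.

```bash
cat > h.py <<'E'
import cv2, numpy as np, pickle
F={n:pickle.load(open(n+".pkl","rb")) for n in("top","scene")}
def nrm(n,p): f=F[n]; return cv2.undistortPoints(np.array([[p]],float),f["mtx"],f["D"])[0,0]
def P(n): f=F[n]; return np.hstack([cv2.Rodrigues(f["rvec"])[0],np.reshape(f["tvec"],(3,1))])
def tri(pt,ps):
    X=cv2.triangulatePoints(P("top"),P("scene"),nrm("top",pt),nrm("scene",ps)).ravel(); return X[:3]/X[3]
def onz(n,p,z):
    R=P(n)[:,:3];t=P(n)[:,3];c=-R.T@t;d=R.T@np.append(nrm(n,p),1);return c+d*(z-c[2])/d[2]
T=lambda u,v:((u+.5)/4.7-.5+176,(v+.5)/4.7-.5+112)
S=lambda u,v:((u+.5)/3.6-.5+170,(v+.5)/3.6-.5+160)
E
python3 - <<'E'
from h import *
np.set_printoptions(precision=4,suppress=True)
for n,a,b in [("ridge far",(237,70),(173,262)),("ridge near",(225,228),(318,198)),("kL",(630,433),(210,66)),("kR",(712,442),(172,35)),("red",(679,360),(133,69)),
  ("box far+y",(46,28+10),(262,455)),("box near+y",(25,275),(497,328)),("box near -y",(405,297),(250,137)),("cover far -y",(336,47),(84,268)),("cover near-y",(322,279),(290,182))]:
    print(n,tri(T(*a),S(*b)))
for z in(.058,.062,.066): print(z,[onz("top",T(*a),z)[:2] for a in((630,433),(712,442),(679,360))], [onz("scene",S(*a),z)[:2] for a in((210,66),(172,35),(133,69))])
for z in(.11,.12,.13): print(z,[onz("top",T(*a),z)[:2] for a in((237,70),(225,228))],[onz("scene",S(*a),z)[:2] for a in((173,262),(318,198))])
E
```

```text
ridge far [0.6739 0.0145 0.1394]
ridge near [0.5594 0.0242 0.1402]
kL [ 0.4221 -0.2595  0.0587]
kR [ 0.4146 -0.3189  0.0595]
red [ 0.4742 -0.2973  0.0593]
box far+y [0.7171 0.1534 0.1008]
box near+y [0.5378 0.1682 0.1067]
box near -y [ 0.5145 -0.0993  0.1077]
cover far -y [ 0.6983 -0.0539  0.1079]
cover near-y [ 0.5287 -0.0406  0.1052]
0.058 [array([ 0.4224, -0.2597]), array([ 0.4143, -0.3186]), array([ 0.4748, -0.2979])] [array([ 0.4213, -0.2602]), array([ 0.4133, -0.3217]), array([ 0.4727, -0.2986])]
0.062 [array([ 0.4218, -0.2592]), array([ 0.4137, -0.318 ]), array([ 0.4741, -0.2973])] [array([ 0.4254, -0.255 ]), array([ 0.4175, -0.3162]), array([ 0.4765, -0.2932])]
0.066 [array([ 0.4211, -0.2587]), array([ 0.413 , -0.3173]), array([ 0.4733, -0.2967])] [array([ 0.4296, -0.2498]), array([ 0.4217, -0.3106]), array([ 0.4804, -0.2878])]
0.11 [array([0.6845, 0.0154]), array([0.5678, 0.0254])] [array([ 0.6506, -0.0155]), array([ 0.5304, -0.0063])]
0.12 [array([0.6811, 0.0149]), array([0.5652, 0.0248])] [array([ 0.6584, -0.005 ]), array([0.5399, 0.004 ])]
0.13 [array([0.6778, 0.0144]), array([0.5626, 0.0243])] [array([0.6662, 0.0054]), array([0.5494, 0.0143])]
```

```bash
cat > plan.py <<'E'
import numpy as np
from scipy.spatial.transform import Rotation as R
from plant import manip
def plan(pos,yaw,n,g):
    """rows from here to pos (m), tool down with tool x at yaw (deg), n equal steps"""
    s=manip.sense(); r0=R.from_quat(s["orientation"],scalar_first=True); p0=s["eef_pos"]
    r1=R.from_euler("z",yaw,degrees=True)*R.from_euler("x",180,degrees=True)
    w=(r0.inv()*r1).as_rotvec()/n; step=(np.array(pos)-p0)/n
    print("at",p0.round(4),"yaw",r0.as_matrix()[:2,0].round(3),"F",s["wrist_force"].round(1),"g",round(s["grip_width"],2),"t",s["time_s"])
    for k in range(n):
        rk=r0*R.from_rotvec(w*k)
        print([g,*(rk.inv().apply(step)*100).round(2).tolist(),*np.degrees(w).round(2).tolist()])
E
python3 -c "
from plan import *
plan([.613,-.021,.20],85.1,20,1)"
```

```text
at [ 0.2071 -0.4818  0.2302] yaw [0.919 0.395] F [0.9 0.3 0.6] g 1.0 t 0.1
[1, 2.77, -1.32, 0.15, -0.01, -0.0, -3.09]
[1, 2.84, -1.16, 0.15, -0.01, -0.0, -3.09]
[1, 2.9, -1.01, 0.15, -0.01, -0.0, -3.09]
[1, 2.95, -0.85, 0.15, -0.01, -0.0, -3.09]
[1, 2.99, -0.69, 0.15, -0.01, -0.0, -3.09]
[1, 3.02, -0.53, 0.15, -0.01, -0.0, -3.09]
[1, 3.05, -0.36, 0.15, -0.01, -0.0, -3.09]
[1, 3.06, -0.2, 0.15, -0.01, -0.0, -3.09]
[1, 3.07, -0.03, 0.15, -0.01, -0.0, -3.09]
[1, 3.07, 0.13, 0.15, -0.01, -0.0, -3.09]
[1, 3.06, 0.3, 0.15, -0.01, -0.0, -3.09]
[1, 3.04, 0.46, 0.15, -0.01, -0.0, -3.09]
[1, 3.01, 0.62, 0.15, -0.01, -0.0, -3.09]
[1, 2.97, 0.79, 0.15, -0.01, -0.0, -3.09]
[1, 2.92, 0.94, 0.15, -0.01, -0.0, -3.09]
[1, 2.87, 1.1, 0.15, -0.01, -0.0, -3.09]
[1, 2.8, 1.25, 0.15, -0.01, -0.0, -3.09]
[1, 2.73, 1.4, 0.15, -0.01, -0.0, -3.09]
[1, 2.65, 1.55, 0.15, -0.01, -0.0, -3.09]
[1, 2.56, 1.69, 0.15, -0.01, -0.0, -3.09]
```

Emit:
jog_arm([
  [1,2.8,-1.3,0.1,0,0,-3.1],
  [1,2.8,-1.2,0.1,0,0,-3.1],
  [1,2.9,-1.0,0.1,0,0,-3.1],
  [1,3.0,-0.9,0.1,0,0,-3.1],
  [1,3.0,-0.7,0.1,0,0,-3.1],
], newtons=20)

```text
time_s: 0.52
eef_pos: [0.3092, -0.3649, 0.2256]
orientation: [-0.001, 0.943, 0.333, -0.0]
wrist_force: [0.8, -0.5, 0.0]
grip_width: 0.305
gripper_force: 0.0
```

Emit:
jog_arm([
  [1,3.0,-0.5,0.1,0,0,-3.1],
  [1,3.0,-0.4,0.1,0,0,-3.1],
  [1,3.1,-0.2,0.1,0,0,-3.1],
  [1,3.1,0,0.1,0,0,-3.1],
  [1,3.1,0.1,0.1,0,0,-3.1],
])

```text
time_s: 0.93
eef_pos: [0.4107, -0.2493, 0.2207]
orientation: [-0.0, 0.889, 0.457, -0.0]
wrist_force: [-0.1, -0.3, 0.2]
grip_width: 0.002
gripper_force: 0.0
```

Emit:
jog_arm([
  [1,3.1,0.3,0.1,0,0,-3.1],
  [1,3.0,0.5,0.1,0,0,-3.1],
  [1,3.0,0.6,0.1,0,0,-3.1],
  [1,3.0,0.8,0.1,0,0,-3.1],
  [1,2.9,0.9,0.1,0,0,-3.1],
])

```text
time_s: 1.35
eef_pos: [0.5119, -0.1338, 0.2156]
orientation: [-0.0, 0.82, 0.573, -0.0]
wrist_force: [0.2, -0.7, 0.0]
grip_width: -0.001
gripper_force: 0.0
```

```bash
python3 -c "
from plan import *
plan([.613,-.021,.17],85.1,5,1)"
```

```text
at [ 0.5119 -0.1338  0.2156] yaw [0.343 0.939] F [ 0.2 -0.7  0. ] g -0.0 t 1.35
[1, 2.81, 1.13, 0.91, -0.01, -0.0, -3.04]
[1, 2.75, 1.27, 0.91, -0.01, -0.0, -3.04]
[1, 2.68, 1.42, 0.91, -0.01, -0.0, -3.04]
[1, 2.6, 1.56, 0.91, -0.01, -0.0, -3.04]
[1, 2.51, 1.69, 0.91, -0.01, -0.0, -3.04]
```

Emit:
jog_arm([
  [1,2.8,1.1,0.9,0,0,-3.0],
  [1,2.8,1.3,0.9,0,0,-3.0],
  [1,2.7,1.4,0.9,0,0,-3.0],
  [1,2.6,1.6,0.9,0,0,-3.1],
  [1,2.5,1.7,0.9,0,0,-3.1],
])

```text
time_s: 1.77
eef_pos: [0.6139, -0.0211, 0.1701]
orientation: [-0.0, 0.737, 0.676, -0.0]
wrist_force: [0.5, 0.1, 0.7]
grip_width: -0.005
gripper_force: 0.0
```

```bash
python3 - <<'E'
from plan import *
from plant import grab_frame
import cv2,pickle
plan([.613,-.021,.120],85.1,5,1)
a=[]
for n,(r0,r1,c0,c1) in dict(top=(100,200,170,290),scene=(190,325,170,320)).items():
    f=grab_frame(n); a.append(cv2.resize(f["image"][r0:r1,c0:c1,::-1],(400,400 if 0 else int(400*(r1-r0)/(c1-c0))),interpolation=cv2.INTER_CUBIC))
h=max(x.shape[0] for x in a); a=[cv2.copyMakeBorder(x,0,h-x.shape[0],0,0,0) for x in a]
cv2.imwrite("pics/pre.png",cv2.convertScaleAbs(np.hstack(a),alpha=1.4))
E
```

```text
at [ 0.6139 -0.0211  0.1701] yaw [0.085 0.996] F [0.5 0.1 0.7] g -0.0 t 1.7667
[1, 0.0, -0.02, 1.0, -0.01, 0.0, 0.0]
[1, 0.0, -0.02, 1.0, -0.01, 0.0, 0.0]
[1, 0.0, -0.02, 1.0, -0.01, 0.0, 0.0]
[1, 0.0, -0.02, 1.0, -0.01, 0.0, 0.0]
[1, 0.0, -0.02, 1.0, -0.01, 0.0, 0.0]
```

View pics/pre.png

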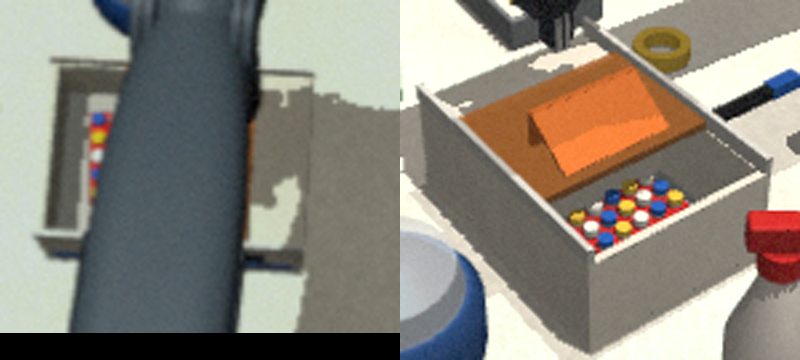

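The scene half shows the closed fingertips at about (560,45), behind the wedge's push face and above the cover. The way down is clear.

Emit:
jog_arm([
  [1,0,0,1.0,0,0,0],
  [1,0,0,1.0,0,0,0],
  [1,0,0,1.0,0,0,0],
  [1,0,0,1.0,0,0,0],
  [1,0,0,1.0,0,0,0],
])

```text
time_s: 2.28
eef_pos: [0.6127, -0.0234, 0.1202]
orientation: [-0.0, 0.738, 0.675, -0.0]
wrist_force: [-0.7, 0.2, 0.1]
grip_width: -0.001
gripper_force: 0.0
```

Emit:
jog_arm([
  [1,0.6,0,0,0,0,0],
  [1,0.6,0,0,0,0,0],
  [1,0.6,0,0,0,0,0],
  [1,0.6,0,0,0,0,0],
  [1,0.6,0,0,0,0,0],
])

```text
time_s: 2.7
eef_pos: [0.6167, 0.0082, 0.1223]
orientation: [0.001, 0.737, 0.675, 0.001]
wrist_force: [0.3, -0.0, 0.3]
grip_width: -0.001
gripper_force: 0.0
```

Emit:
jog_arm([
  [1,0.6,0,0,0,0,0],
  [1,0.6,0,0,0,0,0],
  [1,0.6,0,0,0,0,0],
  [1,0.6,0,0,0,0,0],
  [1,0.6,0,0,0,0,0],
])

```text
time_s: 3.12
eef_pos: [0.6191, 0.0375, 0.1218]
orientation: [0.001, 0.738, 0.675, 0.0]
wrist_force: [-0.6, -3.7, 2.1]
grip_width: 0.0
gripper_force: 1.4
```

Emit:
jog_arm([
  [1,0.6,0,0,0,0,0],
  [1,0.6,0,0,0,0,0],
  [1,0.5,0,0,0,0,0],
  [1,0.4,0,0,0,0,0],
  [1,0.4,0,0,0,0,0],
])

```text
time_s: 3.53
eef_pos: [0.6211, 0.0626, 0.1213]
orientation: [0.0, 0.738, 0.675, 0.0]
wrist_force: [0.8, -2.5, 2.6]
grip_width: -0.001
gripper_force: 1.3
```

Emit:
jog_arm([
  [1,0.4,0,0,0,0,0],
  [1,0.3,0,0,0,0,0],
  [1,0.3,0,0,0,0,0],
  [1,0.3,0,0,0,0,0],
  [1,0.2,0,0,0,0,0],
])

```text
time_s: 3.95
eef_pos: [0.6223, 0.0774, 0.1213]
orientation: [0.0, 0.738, 0.675, 0.0]
wrist_force: [1.1, -2.9, 1.5]
grip_width: 0.004
gripper_force: 1.3
```

Emit:
jog_arm([
  [1,0.3,0,0,0,0,0],
  [1,0.2,0,0,0,0,0],
  [1,0.2,0,0,0,0,0],
  [1,0.2,0,0,0,0,0],
  [1,0.1,0,0,0,0,0],
])

```text
time_s: 4.37
eef_pos: [0.6226, 0.0816, 0.1214]
orientation: [0.004, 0.739, 0.674, -0.005]
wrist_force: [-0.9, -15.7, 3.0]
grip_width: -0.002
gripper_force: 8.0
```

Force rose to 16 N against about 3 N of cover friction, so it is at the stop. One more gentle nudge, then back off, rise and check.

Emit:
jog_arm([
  [1,0.1,0,0,0,0,0],
  [1,0.1,0,0,0,0,0],
  [1,0,0,0,0,0,0],
  [1,-0.5,0,0,0,0,0],
  [1,-1.0,0,0,0,0,0],
])

```text
time_s: 4.78
eef_pos: [0.6214, 0.075, 0.1209]
orientation: [-0.002, 0.737, 0.676, 0.0]
wrist_force: [-0.1, -0.3, -0.0]
grip_width: -0.0
gripper_force: 0.0
```

Emit:
jog_arm([
  [1,-1.5,0,0,0,0,0],
  [1,-1.0,0,-1.0,0,0,0],
  [1,0,0,-3.0,0,0,0],
  [1,0,0,-3.0,0,0,0],
  [1,-1,0,-2.0,0,0,0],
])

```text
time_s: 5.2
eef_pos: [0.6191, 0.0402, 0.2145]
orientation: [0.0, 0.737, 0.676, 0.002]
wrist_force: [1.3, -0.3, 0.4]
grip_width: -0.0
gripper_force: 0.0
```

```bash
python3 - <<'E'
from plan import *
from plant import grab_frame
import cv2
f=grab_frame("scene"); cv2.imwrite("pics/shut.png",cv2.convertScaleAbs(cv2.resize(f["image"][190:325,170:320,::-1],None,fx=4,fy=4,interpolation=cv2.INTER_CUBIC),alpha=1.4))
plan([.418,-.289,.18],171.5,20,-.08)
E
```

```text
at [0.621  0.0374 0.2194] yaw [0.089 0.996] F [ 0.6 -1.2  2.2] g -0.0 t 5.25
[-0.08, -1.72, -0.87, 0.19, 0.02, 0.02, -4.33]
[-0.08, -1.64, -1.0, 0.19, 0.02, 0.02, -4.33]
[-0.08, -1.57, -1.12, 0.19, 0.02, 0.02, -4.33]
[-0.08, -1.48, -1.23, 0.19, 0.02, 0.02, -4.33]
[-0.08, -1.38, -1.34, 0.19, 0.02, 0.02, -4.33]
[-0.08, -1.27, -1.44, 0.19, 0.02, 0.02, -4.33]
[-0.08, -1.16, -1.53, 0.19, 0.02, 0.02, -4.33]
[-0.08, -1.04, -1.61, 0.19, 0.02, 0.02, -4.33]
[-0.08, -0.92, -1.69, 0.19, 0.02, 0.02, -4.33]
[-0.08, -0.79, -1.75, 0.19, 0.02, 0.02, -4.33]
[-0.08, -0.65, -1.81, 0.19, 0.02, 0.02, -4.33]
[-0.08, -0.52, -1.85, 0.19, 0.02, 0.02, -4.33]
[-0.08, -0.37, -1.89, 0.19, 0.02, 0.02, -4.33]
[-0.08, -0.23, -1.91, 0.19, 0.02, 0.02, -4.33]
[-0.08, -0.09, -1.92, 0.19, 0.02, 0.02, -4.33]
[-0.08, 0.06, -1.92, 0.19, 0.02, 0.02, -4.33]
[-0.08, 0.2, -1.91, 0.19, 0.02, 0.02, -4.33]
[-0.08, 0.35, -1.89, 0.19, 0.02, 0.02, -4.33]
[-0.08, 0.49, -1.86, 0.2, 0.02, 0.02, -4.33]
[-0.08, 0.63, -1.82, 0.2, 0.02, 0.02, -4.33]
```

View pics/shut.png

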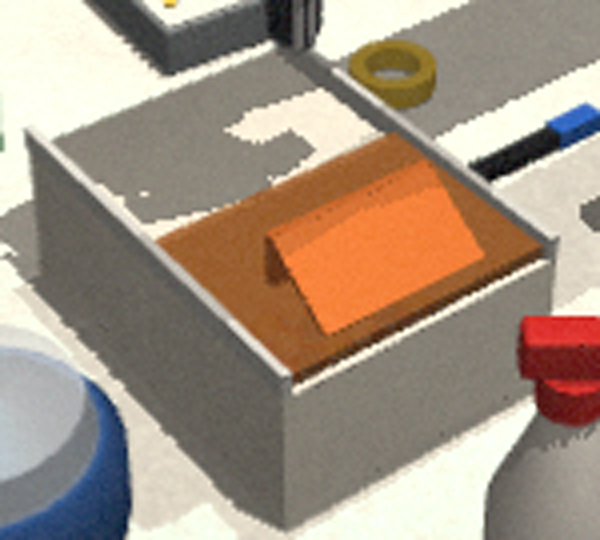

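The amber cover now reaches the +y end wall along its whole edge, from (300,380) to (545,250), so the chamber is covered and the cover is shut. Next, to the keys, opening the fingers to about 46 mm.

Emit:
jog_arm([
  [-0.08,-1.7,-0.9,0.2,0,0,-4.3],
  [-0.08,-1.6,-1.0,0.2,0,0,-4.3],
  [-0.08,-1.6,-1.1,0.2,0,0,-4.3],
  [-0.08,-1.5,-1.2,0.2,0,0,-4.3],
  [-0.08,-1.4,-1.3,0.2,0,0,-4.3],
])

```text
time_s: 5.67
eef_pos: [0.5679, -0.0431, 0.2016]
orientation: [-0.0, 0.597, 0.802, 0.0]
wrist_force: [-0.6, -0.0, -0.0]
grip_width: 0.541
gripper_force: 0.0
```

Emit:
jog_arm([
  [-0.08,-1.3,-1.4,0.2,0,0,-4.3],
  [-0.08,-1.2,-1.5,0.2,0,0,-4.3],
  [-0.08,-1.0,-1.6,0.2,0,0,-4.3],
  [-0.08,-0.9,-1.7,0.2,0,0,-4.3],
  [-0.08,-0.8,-1.8,0.2,0,0,-4.3],
])

```text
time_s: 6.08
eef_pos: [0.5171, -0.1246, 0.1916]
orientation: [-0.0, 0.437, 0.899, 0.001]
wrist_force: [0.7, -0.2, 0.6]
grip_width: 0.541
gripper_force: 0.0
```

Emit:
jog_arm([
  [-0.08,-0.6,-1.8,0.2,0,0,-4.3],
  [-0.08,-0.5,-1.9,0.2,0,0,-4.3],
  [-0.08,-0.4,-1.9,0.2,0,0,-4.3],
  [-0.08,-0.2,-1.9,0.2,0,0,-4.3],
  [-0.08,-0.1,-1.9,0.2,0,0,-4.3],
])

```text
time_s: 6.5
eef_pos: [0.4652, -0.2056, 0.1817]
orientation: [0.0, 0.262, 0.965, 0.0]
wrist_force: [0.1, -0.0, 1.7]
grip_width: 0.541
gripper_force: 0.0
```

```bash
python3 -c "
from plan import *
plan([.418,-.289,.15],171.5,5,-.08)"
```

```text
at [ 0.4652 -0.2056  0.1817] yaw [-0.863  0.505] F [ 0.1 -0.   1.7] g 0.54 t 6.5
[-0.08, -0.03, -1.92, 0.63, 0.01, 0.0, -4.37]
[-0.08, 0.12, -1.91, 0.63, 0.01, 0.0, -4.37]
[-0.08, 0.26, -1.9, 0.63, 0.01, 0.0, -4.37]
[-0.08, 0.41, -1.87, 0.63, 0.01, 0.0, -4.37]
[-0.08, 0.55, -1.84, 0.63, 0.01, 0.0, -4.37]
```

Emit:
jog_arm([
  [-0.08,0,-1.9,0.6,0,0,-4.4],
  [-0.08,0.1,-1.9,0.6,0,0,-4.4],
  [-0.08,0.3,-1.9,0.6,0,0,-4.4],
  [-0.08,0.4,-1.9,0.6,0,0,-4.4],
  [-0.08,0.5,-1.8,0.6,0,0,-4.4],
])

```text
time_s: 6.92
eef_pos: [0.4181, -0.2885, 0.1515]
orientation: [0.0, 0.073, 0.997, 0.0]
wrist_force: [-0.8, 0.5, 0.0]
grip_width: 0.542
gripper_force: 0.0
```

```bash
python3 -c "
from plan import *
plan([.418,-.289,.085],171.5,5,-.08)"
```

```text
at [ 0.4181 -0.2885  0.1515] yaw [-0.989  0.145] F [-0.8  0.5  0. ] g 0.54 t 6.9167
[-0.08, 0.0, -0.01, 1.33, 0.01, 0.01, 0.03]
[-0.08, 0.0, -0.01, 1.33, 0.01, 0.01, 0.03]
[-0.08, 0.0, -0.01, 1.33, 0.01, 0.01, 0.03]
[-0.08, 0.0, -0.01, 1.33, 0.01, 0.01, 0.03]
[-0.08, 0.0, -0.01, 1.33, 0.01, 0.01, 0.03]
```

Emit:
jog_arm([
  [-0.08,0,0,1.4,0,0,0],
  [-0.08,0,0,1.4,0,0,0],
  [-0.08,0,0,1.3,0,0,0],
  [-0.08,0,0,1.3,0,0,0],
  [-0.08,0,0,1.2,0,0,0],
])

```text
time_s: 7.33
eef_pos: [0.4185, -0.2878, 0.0848]
orientation: [0.0, 0.075, 0.997, 0.0]
wrist_force: [1.0, -0.1, -0.0]
grip_width: 0.543
gripper_force: 0.0
```

```bash
python3 - <<'E'
from plan import *
from plant import grab_frame
import cv2
print(manip.sense()["eef_pos"])
f=grab_frame("scene"); cv2.imwrite("pics/keys.png",cv2.convertScaleAbs(cv2.resize(f["image"][125:215,165:285,::-1],None,fx=6.5,fy=6.5,interpolation=cv2.INTER_CUBIC),alpha=1.8))
# where pixels of the nominal key tops should be
E
```

```text
[ 0.41853556 -0.28779581  0.08480418]
```

View pics/keys.png

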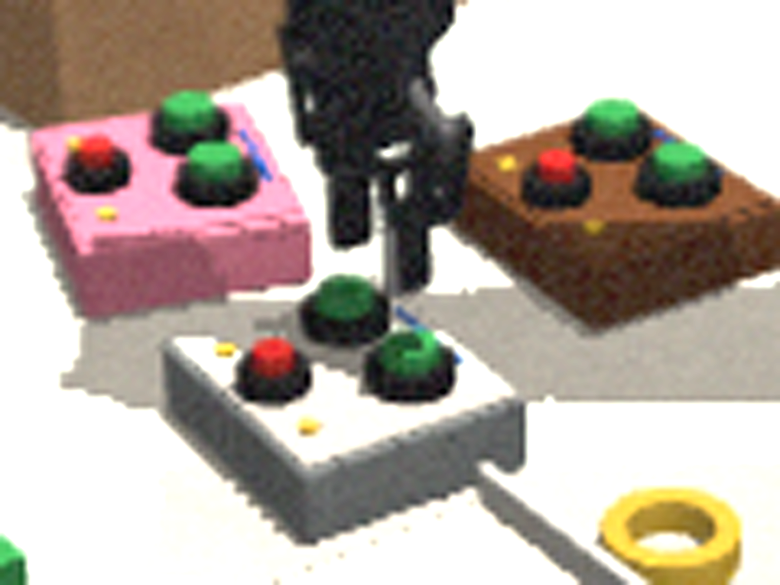

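The scene crop shows the fingertips at (348,245) and (410,290), straight above the grey console's keys at (345,290) and (413,345). The fingers are a little too close together, about 53 mm against 60, so I'll widen them and descend.

Emit:
jog_arm([
  [-0.22,0,0,0.3,0,0,0],
  [-0.22,0,0,0.3,0,0,0],
  [-0.22,0,0,0.3,0,0,0],
  [-0.22,0,0,0.3,0,0,0],
  [-0.22,0,0,0.2,0,0,0],
])

```text
time_s: 7.8
eef_pos: [0.4192, -0.288, 0.0716]
orientation: [0.0, 0.074, 0.997, -0.0]
wrist_force: [0.4, -0.7, 0.1]
grip_width: 0.608
gripper_force: 0.0
```

```bash
python3 -c "
from plan import *
plan([.418,-.289,.060],171.5,1,-.22)"
```

```text
at [ 0.4192 -0.288   0.0716] yaw [-0.989  0.148] F [ 0.4 -0.7  0.1] g 0.61 t 7.8
[-0.22, 0.11, -0.12, 1.16, -0.03, 0.05, -0.04]
```

Emit:
jog_arm([
  [-0.22,0.1,-0.1,0.3,0,0,0],
  [-0.22,0,0,0.3,0,0,0],
  [-0.22,0,0,0.2,0,0,0],
  [-0.22,0,0,0.2,0,0,0],
  [-0.22,0,0,0,0,0,0],
])

```text
time_s: 8.22
eef_pos: [0.4174, -0.2884, 0.0607]
orientation: [-0.0, 0.075, 0.997, 0.0]
wrist_force: [-0.6, -0.3, 0.1]
grip_width: 0.612
gripper_force: 0.0
```

Emit:
jog_arm([
  [-0.22,0,0,0.2,0,0,0],
  [-0.22,0,0,0.2,0,0,0],
  [-0.22,0,0,0.2,0,0,0],
  [-0.22,0,0,0.2,0,0,0],
  [-0.22,0,0,0.2,0,0,0],
])

```text
time_s: 8.63
eef_pos: [0.4179, -0.2888, 0.0539]
orientation: [0.0, 0.074, 0.997, -0.0]
wrist_force: [-7.3, 4.6, 22.3]
grip_width: 0.611
gripper_force: 11.0
```

```bash
python3 - <<'E'
from plan import *
from plant import grab_frame
import cv2
f=grab_frame("scene"); cv2.imwrite("pics/press.png",cv2.convertScaleAbs(cv2.resize(f["image"][140:215,180:260,::-1],None,fx=8,fy=8,interpolation=cv2.INTER_CUBIC),alpha=2))
s=manip.sense()
print(s["eef_pos"],s["wrist_force"],s["ft_torque"],s["orientation"])
E
```

```text
[ 0.41787647 -0.28877198  0.05406647] [-4.02850157  3.34514027 12.15582212] [0.71630276 0.92369585 0.05451345] [ 3.44356864e-04  7.45016563e-02  9.97220753e-01 -3.92230032e-04]
```

View pics/press.png

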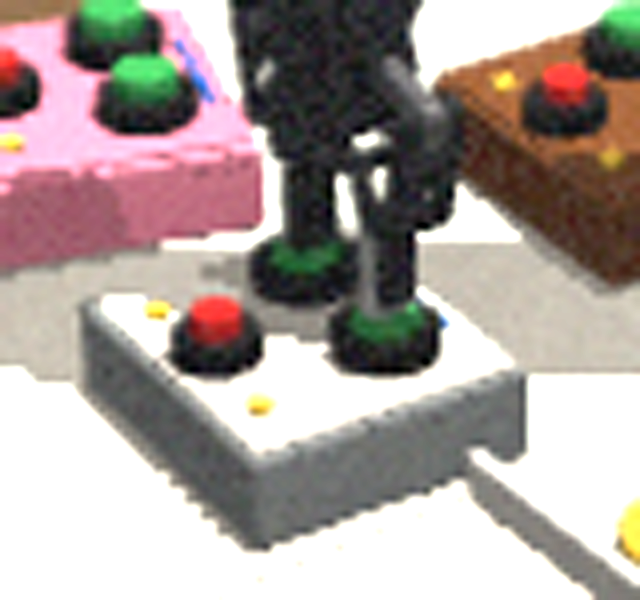

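Both fingertips rest on the green keys, at about (305,255) and (385,315), and both keys are nearly flush with their collars. The red key at (215,325) is clear. I'll add a little margin and then hold.

Emit:
jog_arm([
  [-0.22,0,0,0.1,0,0,0],
  [-0.22,0,0,0.1,0,0,0],
  [-0.22,0,0,0,0,0,0],
  [-0.22,0,0,0,0,0,0],
  [-0.22,0,0,0,0,0,0],
])

```text
time_s: 9.1
eef_pos: [0.4179, -0.2888, 0.0539]
orientation: [0.001, 0.074, 0.997, -0.001]
wrist_force: [-7.0, 5.9, 21.0]
grip_width: 0.609
gripper_force: 10.6
```

```bash
python3 -c "
from plan import *
s=manip.sense();print(s['eef_pos'],s['wrist_force'],s['ft_torque'],s['time_s'])"
```

```text
[ 0.41789511 -0.28878616  0.05390054] [-7.01816259  5.87401592 21.01530961] [1.36783665 1.60445238 0.04025515] 9.1
```

Depth no longer changes while force rises to 21 N and the moment stays balanced, so both keys are on their stops. Holding.

Emit:
jog_arm([
  [-0.22,0,0,0,0,0,0],
  [-0.22,0,0,0,0,0,0],
  [-0.22,0,0,0,0,0,0],
  [-0.22,0,0,0,0,0,0],
  [-0.22,0,0,0,0,0,0],
])

```text
time_s: 9.52
eef_pos: [0.4179, -0.2888, 0.0539]
orientation: [0.001, 0.074, 0.997, -0.001]
wrist_force: [-7.4, 6.3, 20.7]
grip_width: 0.609
gripper_force: 10.6
```

Emit:
jog_arm([
  [-0.22,0,0,0,0,0,0],
  [-0.22,0,0,0,0,0,0],
  [-0.22,0,0,0,0,0,0],
  [-0.22,0,0,0,0,0,0],
  [-0.22,0,0,0,0,0,0],
])

```text
time_s: 9.93
eef_pos: [0.4179, -0.2888, 0.0539]
orientation: [0.001, 0.074, 0.997, -0.001]
wrist_force: [-6.7, 5.4, 21.7]
grip_width: 0.615
gripper_force: 10.6
```

Emit:
jog_arm([
  [-0.22,0,0,0,0,0,0],
  [-0.22,0,0,0,0,0,0],
  [-0.22,0,0,0,0,0,0],
  [-0.22,0,0,0,0,0,0],
  [-0.22,0,0,0,0,0,0],
])

```text
time_s: 10.35
eef_pos: [0.4179, -0.2888, 0.0539]
orientation: [0.001, 0.074, 0.997, -0.001]
wrist_force: [-6.9, 5.6, 20.9]
grip_width: 0.608
gripper_force: 10.6
```

Emit:
jog_arm([
  [-0.22,0,0,0,0,0,0],
  [-0.22,0,0,0,0,0,0],
  [-0.22,0,0,0,0,0,0],
  [-0.22,0,0,0,0,0,0],
  [-0.22,0,0,0,0,0,0],
])

```text
time_s: 10.77
eef_pos: [0.4179, -0.2888, 0.0539]
orientation: [0.001, 0.074, 0.997, -0.001]
wrist_force: [-6.9, 5.0, 21.5]
grip_width: 0.61
gripper_force: 10.6
```

Emit:
jog_arm([
  [-0.22,0,0,0,0,0,0],
  [-0.22,0,0,0,0,0,0],
  [-0.22,0,0,0,0,0,0],
  [-0.22,0,0,0,0,0,0],
  [-0.22,0,0,0,0,0,0],
])

```text
time_s: 11.18
eef_pos: [0.4179, -0.2888, 0.0539]
orientation: [0.001, 0.074, 0.997, -0.001]
wrist_force: [-8.6, 5.7, 21.7]
grip_width: 0.611
gripper_force: 10.6
```

Emit:
jog_arm([
  [-0.22,0,0,0,0,0,0],
  [-0.22,0,0,0,0,0,0],
  [-0.22,0,0,0,0,0,0],
  [-0.22,0,0,0,0,0,0],
  [-0.22,0,0,0,0,0,0],
])

```text
time_s: 11.6
eef_pos: [0.4179, -0.2888, 0.0539]
orientation: [0.001, 0.074, 0.997, -0.001]
wrist_force: [-6.8, 5.1, 20.6]
grip_width: 0.61
gripper_force: 10.6
```

Emit:
jog_arm([
  [-0.22,0,0,0,0,0,0],
  [-0.22,0,0,0,0,0,0],
  [-0.22,0,0,0,0,0,0],
  [-0.22,0,0,0,0,0,0],
  [-0.22,0,0,0,0,0,0],
])

```text
time_s: 12.02
eef_pos: [0.4179, -0.2888, 0.0539]
orientation: [0.001, 0.074, 0.997, -0.001]
wrist_force: [-7.9, 5.6, 21.9]
grip_width: 0.609
gripper_force: 10.6
```

Emit:
jog_arm([
  [-0.22,0,0,0,0,0,0],
  [-0.22,0,0,0,0,0,0],
  [-0.22,0,0,0,0,0,0],
  [-0.22,0,0,0,0,0,0],
  [-0.22,0,0,0,0,0,0],
])

```text
time_s: 12.43
eef_pos: [0.4179, -0.2888, 0.0539]
orientation: [0.001, 0.074, 0.997, -0.001]
wrist_force: [-7.0, 5.8, 21.6]
grip_width: 0.613
gripper_force: 10.6
```

Emit:
jog_arm([
  [-0.22,0,0,0,0,0,0],
  [-0.22,0,0,0,0,0,0],
  [-0.22,0,0,0,0,0,0],
  [-0.22,0,0,0,0,0,0],
  [-0.22,0,0,0,0,0,0],
])

```text
time_s: 12.85
eef_pos: [0.4179, -0.2888, 0.0539]
orientation: [0.001, 0.074, 0.997, -0.001]
wrist_force: [-6.6, 5.6, 21.3]
grip_width: 0.61
gripper_force: 10.6
```

Held 3.75 s. Lifting quickly, straight up, so both keys come up together.

Emit:
jog_arm([
  [-0.22,0,0,-2.0,0,0,0],
  [-0.22,0,0,-2.5,0,0,0],
  [-0.22,0,0,-2.5,0,0,0],
  [-0.22,0,0,-2.0,0,0,0],
  [-0.22,0,0,-1.0,0,0,0],
])

```text
time_s: 13.27
eef_pos: [0.419, -0.2898, 0.1524]
orientation: [0.002, 0.075, 0.997, -0.002]
wrist_force: [-0.0, 0.1, -0.4]
grip_width: 0.613
gripper_force: 0.0
```

Emit:
jog_arm([
  [-0.22,0,0,-1.0,0,0,0],
  [-0.22,0,0,0,0,0,0],
  [-0.22,0,0,0,0,0,0],
  [-0.22,0,0,0,0,0,0],
  [-0.22,0,0,0,0,0,0],
])

```text
time_s: 13.68
eef_pos: [0.417, -0.2879, 0.1575]
orientation: [-0.001, 0.075, 0.997, 0.001]
wrist_force: [-0.0, 0.4, -0.9]
grip_width: 0.61
gripper_force: 0.0
```

```bash
python3 - <<'E'
from plant import grab_frame
import cv2
f=grab_frame("scene"); cv2.imwrite("pics/end.png",cv2.convertScaleAbs(cv2.resize(f["image"][120:330,120:400,::-1],None,fx=2.85,fy=2.85,interpolation=cv2.INTER_CUBIC),alpha=1.7))
E
```

```text
(no output)
```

View pics/end.png

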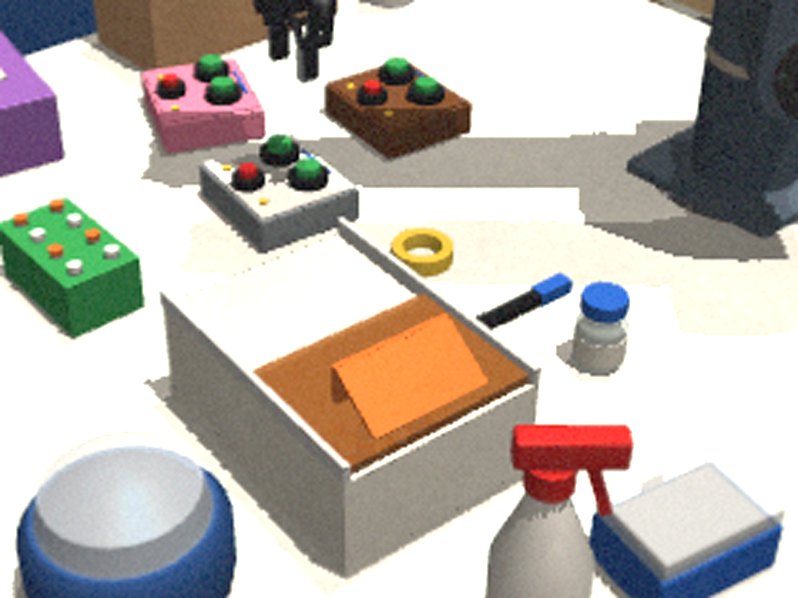

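The cover is shut, with its wedge at (410,375). Both green keys are up at (282,148) and (308,172), the gripper is clear and the bystanders haven't moved. Handing in.

```bash
python3 -c "
from plant import job
print(job.finish_job())"
```

```text
the job is handed in; nothing more can be done
None
```

The cover was pushed to its stop, then both green keys were pressed together, held fully down for about 3.75 s and let up again; the job is handed in, though it returned no verdict.

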